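Feel out the deep socket for the long sample tube

TASK

Draw the long steel sample tube out of the sloping draining rack and stand it in the white upright rack, in the one socket where it goes fully home with its collar resting flat on the rack's top; two of the three sockets are packed at the bottom for other tubes, so feel for the deep one and take the tube out again where it stops short. Lower it in your grip until the collar is down, rather than dropping it, then let go, and leave the short tube in its place and the tin, spray bottle and loaf where they are.

Things in the scene. Friction and masses are not known exactly. Their poses are not given: they have to be found in the camera images.
- long_tube_mid (a point): Long tube: loose closed round steel tube, 140 mm long, 40 mm in diameter, 0.2 to 0.4 kg. Its collar (52 mm wide, 5 mm thick) has its underside 75 mm above the bottom end; above the collar 60 mm stand free, the last 12 mm a grey cap (41 mm). Point on its axis half-way up, 70 mm above the bottom. z runs from bottom to cap. Grip above the collar, e.g. 43 mm above this point along z.
- long_tube_collar (a point): Point on the long tube's axis at the underside of its collar, 75 mm above the bottom end; z along the tube towards the cap. The tube starts in one of the two holes of the draining rack, leaning with the hole, its collar resting on the rack's sloping face.
- short_tube_mid (a point): Short tube: like the long one (same body and collar, 75 mm above the bottom) but 100 mm long, only 20 mm standing free above the collar. It sits in the other hole of the draining rack and must stay there. Point on its axis half-way up, 50 mm above its bottom end; z towards the cap.
- drainer: Sloping draining rack, fixed: steel block (66 x 176 mm face, 50 mm thick) on two end plates, with two 43 mm through holes at y = -45 and +45 mm. Origin on the table below the middle of the sloping face, which is 100 mm up. x, y level, z up. The hole axes lean 25 degrees, upwards towards its -x: direction [-0.423, 0, 0.906] in its frame.
- rack: Upright rack, fixed: white plastic block with steel bands, 70 (x) x 236 (y) x 85 mm high; three vertical 43 mm sockets in a row along y, 80 mm apart. Origin on the table under its middle. Loose rubber packing lies in the sockets, poses not given: in two, at random, 35 mm high (the long tube stops with its collar 25 mm above the rack's top); in the third 6 mm (the collar comes down on the top face).
- socket0 (a point): Centre of the mouth of the first socket (rack's -y end), at the top face, 85 mm above the table; the mouth has a 1.5 mm chamfer.
- socket1 (a point): Centre of the mouth of the middle socket, at the top face.
- socket2 (a point): Centre of the mouth of the third socket (rack's +y end), at the top face.
- tin: Bystander: an empty steel loaf tin 150 x 90 x 75 mm on the far side of the table; origin at the centre of its underside.
- spray: Bystander: a small aluminium spray bottle with white cap, 56 mm in diameter, 130 mm tall, standing at the far side; origin at the centre of its underside.
- loaf: Bystander: a small brown loaf of bread 138 x 86 x 85 mm at the far side; origin at the centre of its underside.
Mind the look-alikes: they are no part of the job. What is shaped like the part that bears long_tube_mid but orange or purple is not meant. Several things look just like the rack: the one meant starts nearest to the robot's base.

How it is judged:
By the outcome, as a careful person would: the job done as asked, in the order asked, and still so for the second after the job is handed in, with the robot touching nothing.
It also fails if it takes over 64 s, if anything falls off the work surface, if the arm or the gripper's body presses on something with over 40 N, if the wrist force passes 120 N, or if a joint passes its speed limit or range.

ROBOT

A 6-joint arm with a two-finger parallel gripper is mounted at the origin on the work surface. World frame = base frame: x ahead of the robot, y to its left, z up, the work surface at z = 0. Lengths are in m, angles in rad, forces in N, time in s.
With the tool pointing down it reaches from about 0.35 to 0.725 m from the base axis. Payload 6 kg.
Tool frame: the origin (TCP) lies at the very end of the fingers, on their centre line; the grasp point (between the pads) lies ctrl.grasp_offset behind it (ctrl.grasp_offset is the distance from the TCP to the grasp point, in m); z points along the fingers, y is the line along which they close (so a half turn about z gives the same grasp; the last joint's range is limited). The gripper opens to 85 mm and grips with 20 to 120 N. Pads are 22 mm wide; open, the fingers measure 114 mm over their backs; the gripper's body (76 mm by 85 mm) begins 54 mm behind the grasp point. The pads swing forward as they close: fully open they stand 13 mm farther back than shut.
Start: joints at [1.566, 0.04, 0.085, 0, -1.615, -0.334], TCP at [0.199, 0.566, 0.199] pointing down, gripper open.
Joint ranges: [-2.56, 2.56], [-1.29, 2.01], [-1.08, 1.49], [-3.29, 1.98], [-2.81, -0.18], [-2.99, 2.99]. Speed limits (rad/s): [2.57, 2.57, 3.01, 3.14, 3.14, 3.14].

INTERFACE

Orientations are given as a unit quaternion [w, x, y, z].
In Python, from workcell import state, eyes, ctrl gives the robot as it stands.
- The arm moves only by the tool apply_moves, never from a script. Its arguments are lists of equal length, an entry for each row: "hand": the finger opening in mm, from 0 to 85.4; "travel": the shift along the world's x, y, z in mm, a list of three; "yaw": the turn about the world's z in rad. A call has 1 to 10 rows; each row shifts and turns the commanded pose from where the row before left it; what a row does not reach is not made up. A row lasts 1/10 s, in which the tool goes at most 50 mm and 8.59 degrees, less where a joint would pass 70% of its speed; a pose out of reach is approached as far as the arm can. A call is refused whole if a number of a shift passes 50 or a number of a turn 0.15, either way. A call with a gripper value outside its range is refused whole. The fingers move at their own pace and stop on an object; "grip_force" is the grip in N (left out, the last holds). Time passes only in rows, so rows that do not move let the fingers close. It gives the time, the measured TCP pose, the force, the opening and the grip force at its end, in the units of the state.
- state(): the state, without advancing time (a new reading comes with each control period).
- eyes.get_image(name): name is "scene" or "top" or "wrist"; returns (picture, depth): 480x640x3 uint8, red, green, blue; 480x640 float32, m along the optical axis (not along the pixel's ray), 0 where there is no reading.
- eyes.calibration(name): a dict with "camera_matrix" (3x3 intrinsics, pixels), "k1" (the pictures are not rectified: a ray, as slopes to the right and down, at radius r is drawn at 1 + k1 r^2 times it, then the intrinsics apply), "R" (3x3) and "t" (3): a world point X has camera coordinates R X + t; the wrist camera has in their place "hand_eye" (4x4, takes a point from camera to tool coordinates, whose origin is the TCP and whose axes are the flange's). Camera axes: x right, y down, z forward; pixel columns grow to the right and rows downward; lengths in m; the calibration is good to about 2 mm. A picture is of the moment at which its call begins: read the wrist's pose just before it. calibration takes no time and is no camera call.
- ctrl.close_job(): hands the job in; it is judged then, once.
The state is a dict: "time": time; "joint_pos": joint angles; "qd": joint speeds; "joint_torque": joint torques, N m; "tcp_pos": TCP position; "tool_rot": TCP orientation; "wrist_force": force on the tool from outside, world axes, zero at the start; "ft_torque": the same for the moment, N m; "finger_gap": opening from 0.0 (shut) to 1.0 (fully open); "finger_force": force on a finger pad.
Only numpy, scipy, OpenCV 4.12 (cv2) and the standard library are available. Lean on these libraries where they do the work, as an engineer would, in place of code of your own. Each camera call takes 0.05 s, during which the arm holds its last target. There are 200 camera calls.

## Working session

There is one attempt and no reset: what is moved stays moved. The work goes in short steps, Python scripts to look and compute and a tool call to move; the robot and the scene stay as the last step left them, time stands still between calls to the robot, and variables do not carry over. Pictures are saved under pics/ and viewed, at most 10 in all, crops included, and the job is handed in when it is done.

Besides the shell and the picture viewer there is one more tool, called after "Emit:" as name([rows], argument=value, ...), one row to a line, values as JSON. apply_moves: Moves the arm, as the interface text tells. Its arguments: {"type":"object","properties":{"hand":{"type":"array"},"travel":{"type":"array"},"yaw":{"type":"array"},"grip_force":{"type":"number"}},"required":["hand","travel","yaw"]}

```bash
mkdir -p pics; ls; python3 - <<'E'
from workcell import state, eyes, ctrl
import cv2,numpy as np
print(state(), ctrl.grasp_offset)
for n in ("scene","top"):
    p,d=eyes.get_image(n); cv2.imwrite(f"pics/{n}0.png",p[:,:,::-1]); np.save(f"pics/{n}0.npy",d); print(eyes.calibration(n))
print(eyes.calibration("wrist"))
E
```

```text
pics
{'time': 0.0, 'joint_pos': array([ 1.56570396e+00,  4.08024874e-02,  8.37852528e-02, -4.58098414e-04,
       -1.61553057e+00, -3.33720986e-01]), 'qd': array([ 1.03108741e-03,  1.23406102e-03, -7.48677423e-05,  8.87573583e-04,
       -4.99404906e-04,  8.44674088e-04]), 'joint_torque': array([-1.23795389e-04, -3.68208325e+01,  3.47425675e+01,  6.93238378e+00,
       -5.31164740e-03,  8.26958342e-06]), 'tcp_pos': array([0.19920893, 0.5655357 , 0.19787125]), 'tool_rot': array([ 9.01375401e-04,  9.85686263e-01, -1.68587579e-01, -8.24968070e-05]), 'wrist_force': array([-0.64474492,  0.62215049, -0.78459695]), 'ft_torque': array([ 0.02874054, -0.02118771,  0.01878429]), 'finger_force': 0.0, 'finger_gap': 0.9983103819628281} 0.0187
{'camera_matrix': array([[517.61052881,   0.        , 328.29764301],
       [  0.        , 517.61052881, 246.28812891],
       [  0.        ,   0.        ,   1.        ]]), 'k1': -0.09578139709673383, 'R': array([[-0.26074654,  0.96527495, -0.01598495],
       [ 0.52703826,  0.12845544, -0.8400773 ],
       [-0.80885222, -0.22747193, -0.54223114]]), 't': arra
[... 305 characters left out ...]
  [-0.983646  , -0.02514048, -0.17834936],
       [ 0.17871529, -0.01313116, -0.9838132 ]]), 't': array([-0.03482798,  0.56308678,  0.97208629])}
{'camera_matrix': array([[408.00030972,   0.        , 323.85103683],
       [  0.        , 408.00030972, 244.47924688],
       [  0.        ,   0.        ,   1.        ]]), 'k1': 0.011278807418564568, 'hand_eye': array([[ 1.46789819e-04, -9.61168967e-01, -2.75960497e-01,
         6.93369153e-02],
       [ 9.99999965e-01,  2.01554727e-04, -1.70090777e-04,
        -2.87357136e-04],
       [ 2.19107119e-04, -2.75960463e-01,  9.61168963e-01,
        -1.75199108e-01],
       [ 0.00000000e+00,  0.00000000e+00,  0.00000000e+00,
         1.00000000e+00]])}
```

View pics/scene0.png

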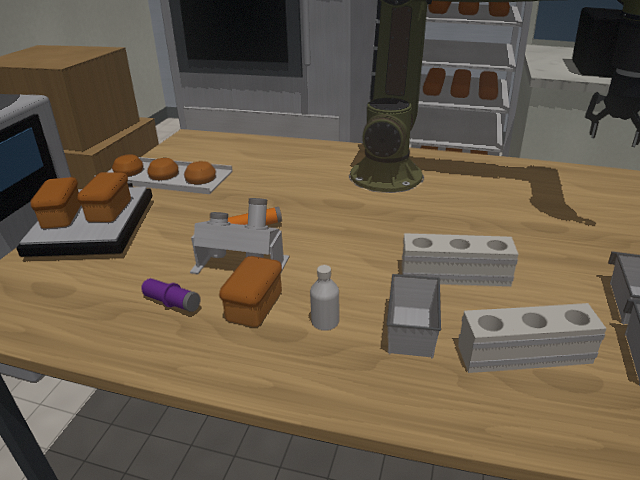

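View pics/top0.png

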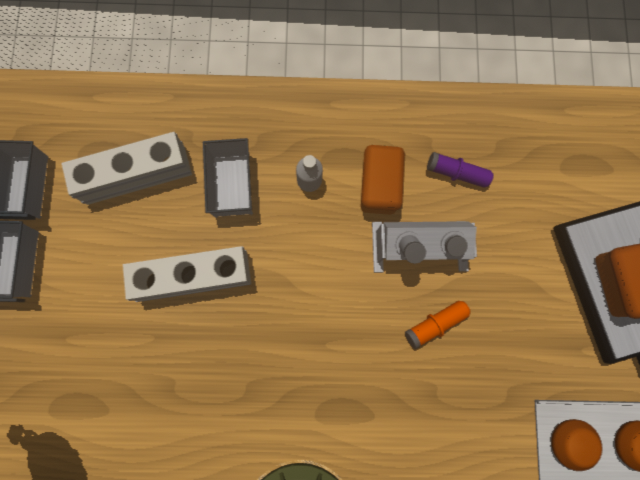

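Scene picture: draining rack at (238,240), with the long tube standing tall at (258,212) and the short one at (219,220). Top picture: long tube at (412,250), short at (456,246).
Look-alikes (top picture): orange tube (438,325) and purple tube (460,170), both excluded. Racks are at (186,273), nearer the base and so the one meant, and at (128,163), which isn't.

Next I'll measure from depth and check a close crop.

```bash
cat > h.py <<'E'
import numpy as np,cv2
from workcell import state, eyes, ctrl
from scipy.spatial.transform import Rotation as Ro
def cloud(n,d,st=None):
    c=eyes.calibration(n);K=c["camera_matrix"]
    v,u=np.mgrid[0:480,0:640].astype(float)
    uv=cv2.undistortPoints(np.stack([u,v],-1).reshape(-1,1,2),K,np.array([c["k1"],0,0,0])).reshape(480,640,2)
    P=np.dstack([uv[...,0]*d,uv[...,1]*d,d])
    if n=="wrist":
        H=c["hand_eye"];P=P@H[:3,:3].T+H[:3,3]
        q=st["tool_rot"];return P@Ro.from_quat([q[1],q[2],q[3],q[0]]).as_matrix().T+st["tcp_pos"]
    return (P-c["t"])@c["R"]
E
python3 - <<'E'
from h import *
d=np.load("pics/top0.npy");P=cloud("top",d);im=cv2.imread("pics/top0.png")
for c in [(412,250),(410,240),(456,246),(438,325),(186,273),(200,340)]: print(c,P[c[1],c[0]].round(3))
# rack top
m=np.zeros((480,640),bool);m[240:310,115:260]=1
m&=(abs(P[...,2]-.085)<.006)
pts=P[m];r=cv2.minAreaRect((pts[:,:2]*1000).astype(np.float32));print("rack",r,np.median(pts[:,2]),m.sum()); 
bx=cv2.boxPoints(r);print(bx)
# sockets: holes inside filled rect
# drainer face points
m=np.zeros((480,640),bool);m[215:280,365:485]=1
m&=(P[...,2]>.06)
pts=P[m]
print(pts[pts[:,2]>.12].mean(0),pts[:,2].max())
for lo,hi in [(.06,.09),(.09,.105),(.105,.12),(.12,.14),(.14,.16)]:
  q=pts[(pts[:,2]>lo)&(pts[:,2]<hi)];print(lo,len(q),q.min(0).round(3) if len(q) else'',q.max(0).round(3) if len(q) else '')
cv2.imwrite("pics/crop.png",cv2.resize(im[205:295,355:495],None,fx=5,fy=5,interpolation=cv2.INTER_CUBIC))
E
```

```text
(412, 250) [ 0.523 -0.196  0.159]
(410, 240) [ 0.544 -0.195  0.146]
(456, 246) [ 0.381 -0.008  1.057]
(438, 325) [ 0.388 -0.27   0.05 ]
(186, 273) [0.483 0.248 0.036]
(200, 340) [0.347 0.217 0.004]
rack ((479.2470397949219, 239.21417236328125), (70.72929382324219, 237.24974060058594), 10.163834571838379) 0.08493796364236986 3241
[[423.5044  349.7369 ]
 [465.3703  116.21029]
 [534.9897  128.69144]
 [493.12378 362.21805]]
[ 0.52616438 -0.22101879  0.17407963] 1.0573838277076602
0.06 752 [ 0.515 -0.341  0.06 ] [ 0.601 -0.149  0.09 ]
0.09 919 [ 0.518 -0.334  0.09 ] [ 0.59  -0.156  0.105]
0.105 1200 [ 0.52  -0.334  0.105] [ 0.585 -0.157  0.12 ]
0.12 326 [ 0.519 -0.31   0.12 ] [ 0.561 -0.181  0.14 ]
0.14 283 [ 0.5   -0.222  0.14 ] [ 0.547 -0.181  0.16 ]
```

View pics/crop.png

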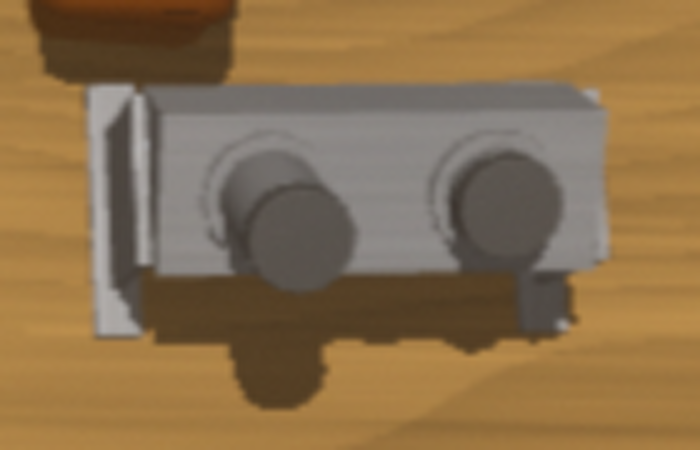

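The crop shows two grey tubes. The left one (cap at crop (300,238)) stands far out of the face, so it's the long one; the right one (510,205) is the short one. Both lean towards the robot.

```bash
python3 - <<'E'
from h import *
from scipy.optimize import least_squares
def drain(P,tag):
    m=(P[...,0]>.48)&(P[...,0]<.62)&(P[...,1]>-.36)&(P[...,1]<-.13)&(P[...,2]>.06)&(P[...,2]<.2)
    p=P[m];p=p[~((p[:,0]>.6)|(p[:,2]>.135))]
    rng=np.random.default_rng(0);best=None
    for _ in range(2000):
        a=p[rng.choice(len(p),3,False)];n=np.cross(a[1]-a[0],a[2]-a[0]);l=np.linalg.norm(n)
        if l<1e-5: continue
        n/=l; n*=np.sign(n[2]+1e-9)
        if abs(n[2]-.906)>.06: continue
        k=abs((p-a[0])@n)<.0015
        if best is None or k.sum()>best.sum(): best=k
    f=p[best];c=f.mean(0);n=np.linalg.svd(f-c,full_matrices=False)[2][2];n*=np.sign(n[2])
    yaw=np.arctan2(-n[1],-n[0])
    ey=np.array([-np.sin(yaw),np.cos(yaw),0]);ex=np.cross(ey,n)
    q=np.stack([(f-c)@ex,(f-c)@ey],1)
    r=cv2.minAreaRect((q*1000).astype(np.float32))
    print(tag,len(f),"n",n.round(4),"yaw deg",np.degrees(yaw).round(2),"rect",r)
    mid=c+ex*r[0][0]/1000+ey*r[0][1]/1000;print(" face centre",mid.round(4))
    for s in(-45,45): print("  hole",s,(mid+ey*s/1000).round(4))
    print(" tubemid pred",[(mid+ey*s/1000-n*.005).round(4) for s in(-45,45)])
    # cylinder part
    m=(P[...,0]>.47)&(P[...,0]<.6)&(P[...,1]>-.25)&(P[...,1]<-.14)&(P[...,2]<.25)
    t=P[m];h=(t-mid)@n;t=t[(h>.012)&(h<.066)]
    h=(t-mid)@n
    b=t[h<.055]
    def g(x):
        a=mid+ex*x[0]+ey*x[1];dd=n+ex*x[2]+ey*x[3];dd/=np.linalg.norm(dd)
        return np.linalg.norm(np.cross(b-a,dd),axis=1)-.020
    s=least_squares(g,[0,.045,0,0],loss="soft_l1",f_scale=.001)
    print(" tube fit offset ex,ey,tilts",s.x.round(4),"collar pt",(mid+ex*s.x[0]+ey*s.x[1]).round(4),len(b),"maxh",h.max())
P=cloud("top",np.load("pics/top0.npy"));drain(P,"top")
P=cloud("scene",np.load("pics/scene0.npy"));drain(P,"scene")
def rk(P,tag):
    m=(abs(P[...,2]-.085)<.005)&(P[...,0]>.40)&(P[...,0]<.56)&(P[...,1]>.09)&(P[...,1]<.39)
    r=cv2.minAreaRect((P[m][:,:2]*1000).astype(np.float32));print(tag,"rack",r)
rk(P,"scene")
E
```

```text
top 1063 n [-0.415  -0.0152  0.9097] yaw deg 2.09 rect ((-3.718902587890625, 0.6107101440429688), (176.5538330078125, 66.23908996582031), 89.52842712402344)
 face centre [ 0.547  -0.2459  0.1   ]
  hole -45 [ 0.5486 -0.2909  0.1   ]
  hole 45 [ 0.5453 -0.201   0.1   ]
 tubemid pred [array([ 0.5507, -0.2908,  0.0955]), array([ 0.5474, -0.2009,  0.0955])]
 tube fit offset ex,ey,tilts [-0.0006  0.0446 -0.0047  0.0053] collar pt [ 0.5448 -0.2014  0.0998] 147 maxh 0.06597203588256506
scene 325 n [0.5323 0.0258 0.8462] yaw deg -177.22 rect ((6.973247528076172, 3.5859222412109375), (64.15608215332031, 173.1746368408203), 4.934972286224365)
 face centre [ 0.5679 -0.2451  0.1135]
  hole -45 [ 0.5658 -0.2002  0.1135]
  hole 45 [ 0.5701 -0.2901  0.1135]
 tubemid pred [array([ 0.5631, -0.2003,  0.1093]), array([ 0.5674, -0.2902,  0.1093])]
 tube fit offset ex,ey,tilts [  3.0622 -12.514  -84.7585 348.8766] collar pt [-2.6261 12.1287  1.7454] 226 maxh 0.0319964761495861
scene rack ((480.55029296875, 237.65945434570312), (78.4655990600586, 235.03558349609375), 10.197850227355957)
```

The top camera gives the sloping face at z = 0.100 with a 176.6 x 66.2 mm outline, and the rack at 237 x 70.7 mm with its top at z = 0.085. Both agree with the sizes given. The scene camera's plane fit is discarded because it fitted the wrong face.

- **Collar point:** about (0.545, -0.201, 0.100)
- **Tube axis:** about (-0.42, -0.015, 0.907)
- **Grasp point:** about (0.529, -0.202, 0.134)
- **Sockets:** about (0.493, 0.160), (0.479, 0.239) and (0.465, 0.318)

Now I'll move above the tube.

Emit:
apply_moves([
  [10, -20, 10],
  [17, -38, 10],
  [17, -40, 10],
  [17, -40, 10],
  [17, -40, 5],
  [17, -40, 5],
  [17, -40, 0],
  [17, -40, 0],
  [17, -40, 0],
  [17, -40, 0],
], hand=[70, 70, 70, 70, 70, 70, 70, 70, 70, 70], yaw=[0.02, 0.02, 0.02, 0.02, 0.02, 0.02, 0.02, 0.02, 0.02, 0.02])

```text
time: 1.1
tcp_pos: [0.3625, 0.1862, 0.2487]
tool_rot: [-0.0, 0.998, -0.069, 0.0]
wrist_force: [1.1, -0.4, -0.3]
finger_gap: 0.82
finger_force: 0.0
```

Emit:
apply_moves([
  [17, -40, 0],
  [17, -40, 0],
  [17, -40, 0],
  [17, -40, 0],
  [17, -40, 0],
  [17, -40, 0],
  [17, -40, 0],
  [17, -40, 0],
  [16, -36, 0],
  [15, -34, 0],
], hand=[70, 70, 70, 70, 70, 70, 70, 70, 70, 70], yaw=[0.02, 0.02, 0.02, 0.02, 0.02, 0.02, 0.02, 0.02, 0.012, 0])

```text
time: 2.1
tcp_pos: [0.5296, -0.204, 0.2482]
tool_rot: [-0.0, 1.0, 0.016, -0.0]
wrist_force: [0.9, 1.4, 0.1]
finger_gap: 0.823
finger_force: 0.0
```

```bash
python3 - <<'E'
from h import *
from scipy.optimize import least_squares
st=state();p,d=eyes.get_image("wrist");cv2.imwrite("pics/w1.png",p[:,:,::-1]);P=cloud("wrist",d,st)
m=(P[...,0]>.47)&(P[...,0]<.62)&(P[...,1]>-.25)&(P[...,1]<-.15)&(P[...,2]<.2)&(P[...,2]>.05)&(d>0)
n=np.array([-.4225,-.015,.906]);n/=np.linalg.norm(n);c=np.array([.545,-.2012,.1])
t=P[m];h=(t-c)@n
cap=t[(h>.060)&(h<.069)&(np.linalg.norm(np.cross(t-c,n),axis=1)<.03)]
print(len(t),"cap",len(cap),cap.mean(0).round(4),(cap.min(0)+cap.max(0))/2,"pred",c+n*.065)
b=t[(h>.012)&(h<.05)]
ex=np.array([.906,0,.4225]);ey=np.array([0,1,0])
def g(x):
    dd=n+ex*x[2]+ey*x[3];dd/=np.linalg.norm(dd)
    return np.linalg.norm(np.cross(b-(c+ex*x[0]+ey*x[1]),dd),axis=1)-.02
s=least_squares(g,[0,0,0,0],loss="soft_l1",f_scale=.001);x=s.x
dd=n+ex*x[2]+ey*x[3];print(len(b),x.round(4),"grasp",c+ex*x[0]+ey*x[1]+.038*dd/np.linalg.norm(dd))
E
```

```text
14207 cap 2258 [ 0.5206 -0.2017  0.16  ] [ 0.51934312 -0.20146284  0.15877325] pred [ 0.51753156 -0.20217521  0.15890275]
1593 [ 0.      0.0005  0.0007 -0.0018] grasp [ 0.52897116 -0.20138833  0.13444803]
```

View pics/w1.png

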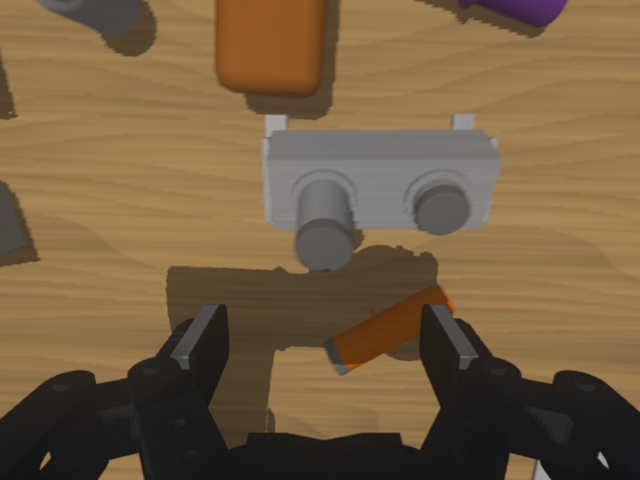

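The picture shows the long tube's cap at (324,245), midway between the fingers, and the short one at (441,208). The wrist fit matches the top camera to within 1 mm. Descending now and closing.

Emit:
apply_moves([
  [0, 2, -30],
  [0, 0, -30],
  [0, 0, -30],
  [0, 0, -25],
  [0, 0, -15],
  [0, 0, -6],
  [0, 0, 0],
  [0, 0, 0],
  [0, 0, 0],
  [0, 0, 0],
], hand=[64, 64, 64, 64, 64, 64, 64, 45, 30, 30], yaw=[0, 0, 0, 0, 0, 0, 0, 0, 0, 0], grip_force=40)

```text
time: 3.15
tcp_pos: [0.5299, -0.2006, 0.1147]
tool_rot: [0.001, 1.0, 0.017, 0.001]
wrist_force: [-1.2, -0.8, 5.3]
finger_gap: 0.451
finger_force: 39.7
```

Emit:
apply_moves([
  [0, 0, 0],
  [0, 0, 0],
  [0, 0, 0],
  [0, 0, 0],
], hand=[30, 30, 30, 30], yaw=[0, 0, 0, 0])

```text
time: 3.55
tcp_pos: [0.5298, -0.2006, 0.1147]
tool_rot: [0.001, 1.0, 0.017, 0.001]
wrist_force: [-2.5, 0.2, 5.6]
finger_gap: 0.453
finger_force: 39.8
```

Emit:
apply_moves([
  [-2.3, 0, 5],
  [-4.7, -0.1, 10],
  [-4.7, -0.1, 10],
  [-4.7, -0.2, 10],
  [-4.7, -0.2, 10],
  [-4.7, -0.2, 10],
  [-4.7, -0.2, 10],
  [-4.7, -0.2, 10],
  [-4.7, -0.2, 10],
  [-4.7, -0.2, 10],
], hand=[30, 30, 30, 30, 30, 30, 30, 30, 30, 30], yaw=[0, 0, 0, 0, 0, 0, 0, 0, 0, 0])

```text
time: 4.55
tcp_pos: [0.4843, -0.2017, 0.2087]
tool_rot: [0.0, 1.0, 0.017, -0.0]
wrist_force: [-0.1, 1.1, -2.3]
finger_gap: 0.454
finger_force: 40.8
```

Emit:
apply_moves([
  [-5, 5, 5],
  [-8, 20, 5],
  [-10, 35, 0],
  [-10, 38, 0],
  [-11, 40, 0],
  [-11, 40, 0],
  [-11, 40, 0],
  [-11, 40, 0],
  [-11, 40, 0],
  [-11, 40, 0],
], hand=[30, 30, 30, 30, 30, 30, 30, 30, 30, 30], yaw=[0, 0.015, 0.016, 0.016, 0.016, 0.016, 0.016, 0.016, 0.016, 0.016])

```text
time: 5.55
tcp_pos: [0.3846, 0.1378, 0.2182]
tool_rot: [-0.0, 0.996, 0.089, 0.0]
wrist_force: [1.2, 0.8, -2.1]
finger_gap: 0.45
finger_force: 40.8
```

Emit:
apply_moves([
  [-10, 35, 0],
  [-7, 25, 0],
  [-5, 15, 0],
  [0, 7, 0],
  [0, 0, 0],
], hand=[30, 30, 30, 30, 30], yaw=[0, 0, 0, 0, 0])

```text
time: 6.05
tcp_pos: [0.3635, 0.2187, 0.2177]
tool_rot: [0.0, 0.996, 0.089, -0.0]
wrist_force: [-0.5, 0.4, -2.6]
finger_gap: 0.45
finger_force: 41.0
```

```bash
python3 - <<'E'
from h import *
st=state();print(st["tcp_pos"],st["wrist_force"])
a,_=eyes.get_image("scene");b,_=eyes.get_image("wrist")
cv2.imwrite("pics/s2.png",np.hstack([cv2.resize(a[130:330,330:640],(400,300)),cv2.resize(b,(400,300))])[:,:,::-1])
E
```

```text
[0.36345093 0.21870084 0.21769257] [-0.47218767  0.38312751 -2.57141327]
```

View pics/s2.png

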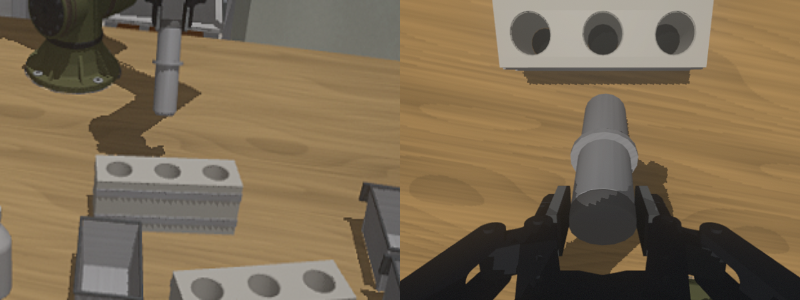

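The tube is held and leans forward in the grip: its bottom is at right-hand (605,100) and the cap at (605,220). The target rack is ahead, with its three sockets visible. I'll measure the tilt and refine the rack position.

```bash
cat >> h.py <<'E'
from scipy.optimize import least_squares
def tilt(st,P,d,R=.02):
    "tube axis from wrist cloud: grasp-plane point and direction, in tool yaw frame"
    q=st["tool_rot"];T=Ro.from_quat([q[1],q[2],q[3],q[0]]).as_matrix()
    L=(P-st["tcp_pos"])@T   # tool coords
    m=(d>0)&(abs(L[...,1])<.019)&(L[...,2]>-.03)&(L[...,2]<.12)&(L[...,0]>-.03)&(L[...,0]<.09)
    b=L[m]
    def g(x):
        dd=np.array([x[2],x[3],1]);dd/=np.linalg.norm(dd)
        return np.linalg.norm(np.cross(b-[x[0],x[1],-.0187],dd),axis=1)-R
    best=min((least_squares(g,[0,0,t,0],loss="soft_l1",f_scale=.001) for t in(0,.25,.47)),key=lambda s:s.cost)
    return len(b),best.x,np.degrees(np.arctan(best.x[2:])),np.median(abs(best.fun))
def rackfit(P,d):
    m=(d>0)&(abs(P[...,2]-.085)<.006)&(P[...,0]>.40)&(P[...,0]<.56)&(P[...,1]>.09)&(P[...,1]<.39)
    z=np.median(P[m][:,2]);return cv2.minAreaRect((P[m][:,:2]*1000).astype(np.float32)),z
E
python3 - <<'E'
from h import *
st=state();p,d=eyes.get_image("wrist");P=cloud("wrist",d,st)
print(tilt(st,P,d));print(rackfit(P,d))
# socket circles from the wrist picture: rays through hole rims at z=.085
c=eyes.calibration("wrist");g=cv2.cvtColor(p,cv2.COLOR_RGB2GRAY)
top=((abs(P[...,2]-.085)<.004)&(d>0)&(P[...,0]>.4)&(P[...,0]<.56)).astype(np.uint8)*255
cs,hh=cv2.findContours(top,cv2.RETR_CCOMP,cv2.CHAIN_APPROX_NONE)
K=c["camera_matrix"];H=c["hand_eye"];q=st["tool_rot"];T=Ro.from_quat([q[1],q[2],q[3],q[0]]).as_matrix()
o=T@H[:3,3]+st["tcp_pos"]
for k,h in zip(cs,hh[0]):
    if h[3]>=0 and len(k)>30:
        r=cv2.undistortPoints(k.astype(float).reshape(-1,1,2),K,np.array([c["k1"],0,0,0])).reshape(-1,2)
        r=np.c_[r,np.ones(len(r))]@(T@H[:3,:3]).T
        X=o+r*((.085-o[2])/r[:,2])[:,None]
        print("hole",len(k),k.reshape(-1,2).mean(0).round(),cv2.fitEllipse((X[:,:2]*1000).astype(np.float32)))
E
```

```text
(9889, array([-1.75591816e-03, -3.24634116e-04,  4.21361035e-01,  2.18925208e-02]), array([22.84866181,  1.25414871]), np.float64(0.0003038671010580085))
(((479.0089111328125, 239.11610412597656), (68.8265151977539, 237.00926208496094), 10.138425827026367), np.float64(0.08518834049326565))
hole 185 [439.  54.] ((493.3678894042969, 160.9147491455078), (42.145172119140625, 42.938663482666016), 119.61121368408203)
hole 188 [324.  54.] ((479.30914306640625, 239.2383270263672), (42.89030075073242, 43.02397537231445), 79.60965728759766)
hole 186 [209.  55.] ((465.34088134765625, 316.8915100097656), (42.09895324707031, 43.0820426940918), 84.53223419189453)
```

The sockets are refined to within 1 mm: S0 (493.4,160.7), S1 (479.3,239.2), S2 (465.2,317.3). The tube is tilted 23° in the grip. The tool can't tilt, so I'll turn the tube upright by nudging its lower end gently against the fixed rack's near side.

Emit:
apply_moves([
  [0, 0, -20],
  [0, 0, -30],
  [0, 0, -25],
  [0, 0, -14],
  [0, 0, -4],
  [5, 0.9, 0],
  [5, 0.9, 0],
  [4.5, 0.8, 0],
  [4, 0.7, 0],
  [4, 0.7, 0],
], hand=[30, 30, 30, 30, 30, 30, 30, 30, 30, 30], yaw=[0, 0, 0, 0, 0, 0, 0, 0, 0, 0], grip_force=25)

```text
time: 7.2
tcp_pos: [0.3868, 0.2224, 0.1251]
tool_rot: [-0.0, 0.996, 0.088, 0.0]
wrist_force: [-0.1, 1.2, -2.9]
finger_gap: 0.455
finger_force: 41.1
```

Emit:
apply_moves([
  [4, 0.7, 0],
  [4, 0.7, 0],
  [4, 0.7, 0],
  [4, 0.7, 0],
  [4, 0.7, 0],
  [0, 0, 0],
], hand=[30, 30, 30, 30, 30, 30], yaw=[0, 0, 0, 0, 0, 0])

```text
time: 7.8
tcp_pos: [0.4066, 0.2258, 0.1246]
tool_rot: [0.0, 0.996, 0.088, -0.0]
wrist_force: [-1.7, 0.1, -2.4]
finger_gap: 0.452
finger_force: 37.6
```

Emit:
apply_moves([
  [4, 0.7, 0],
  [4, 0.7, 0],
  [3, 0.5, 0],
  [2, 0.4, 0],
  [2, 0.4, 0],
  [0, 0, 0],
], hand=[30, 30, 30, 30, 30, 30], yaw=[0, 0, 0, 0, 0, 0])

```text
time: 8.4
tcp_pos: [0.4215, 0.2285, 0.1248]
tool_rot: [0.0, 0.996, 0.088, 0.0]
wrist_force: [-0.6, -0.4, -3.2]
finger_gap: 0.451
finger_force: 28.4
```

```bash
python3 - <<'E'
from h import *
st=state();p,d=eyes.get_image("wrist");P=cloud("wrist",d,st);cv2.imwrite("pics/w3.png",p[:,:,::-1])
print(st["tcp_pos"],st["wrist_force"],tilt(st,P,d))
E
```

```text
[0.42147925 0.22848816 0.1247639 ] [-0.6309066  -0.37999674 -3.16840748] (15298, array([-1.69906979e-02, -4.03339031e-04,  1.01079385e+00,  3.63253355e-03]), array([45.30755832,  0.20812793]), np.float64(0.006956593235032819))
```

```bash
python3 - <<'E'
from h import *
a,_=eyes.get_image("scene");b=cv2.imread("pics/w3.png")[:,:,::-1]
cv2.imwrite("pics/s3.png",np.hstack([cv2.resize(a[100:310,380:540],(400,525)),cv2.resize(b,(400,525))])[:,:,::-1])
E
```

```text
(no output)
```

View pics/s3.png

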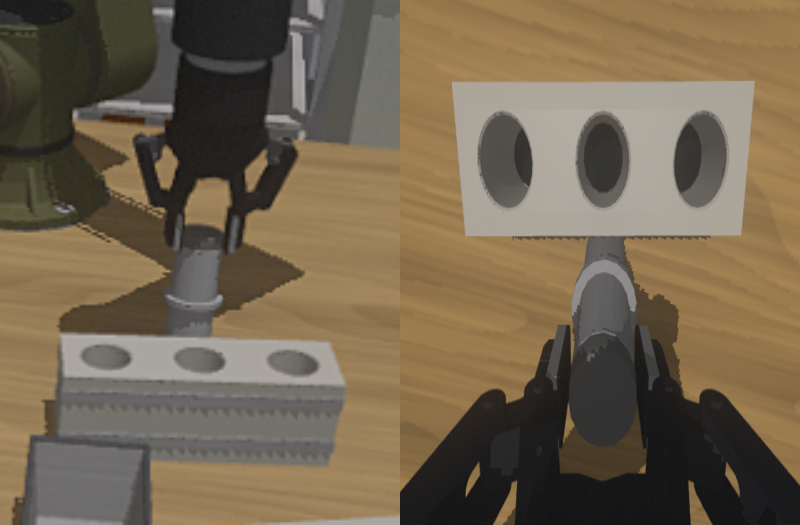

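The tube (left picture, cap at (203,240), collar at (193,300)) touches the rack's near side and isn't fully upright yet. I'll fit again with the rack masked out.

```bash
cat >> h.py <<'E'
def tilt2(save=None):
    st=state();p,d=eyes.get_image("wrist");P=cloud("wrist",d,st)
    if save: cv2.imwrite(save,p[:,:,::-1])
    s=(P[...,0]-.4446)*.984+(P[...,1]-.233)*.176
    d=np.where((s<-.001)&(P[...,2]>.01),d,0)
    n,x,a,e=tilt(st,P,d);return st["tcp_pos"].round(4),st["wrist_force"].round(1),n,x.round(4),a.round(1),e.round(5)
E
python3 -c "
from h import *
print(tilt2())"
```

```text
(array([0.4213, 0.2285, 0.1248]), array([-0.4,  0.5, -2.4]), 6266, array([-0.0099, -0.0003,  0.1449,  0.0212]), array([8.2, 1.2]), np.float64(0.00036))
```

The tube has turned to 8° but also slid 8 mm back in the pads. I'll back off, stand it on free table, let it settle upright and regrip it centred.

Emit:
apply_moves([
  [-5, -0.9, 0],
  [-10, -1.8, 0],
  [-10, -1.8, 0],
  [-10, -1.8, 0],
  [-5, -0.9, -5],
  [0, 0, -8],
  [0, 0, -5],
  [0, 0, 0],
], hand=[30, 30, 30, 30, 30, 30, 30, 30], yaw=[0, 0, 0, 0, 0, 0, 0, 0])

```text
time: 9.35
tcp_pos: [0.3809, 0.2208, 0.1054]
tool_rot: [0.001, 0.996, 0.088, -0.001]
wrist_force: [0.1, 0.1, -3.4]
finger_gap: 0.456
finger_force: 28.5
```

Emit:
apply_moves([
  [0, 0, -2],
  [0, 0, -2],
  [0, 0, -2],
  [0, 0, 0],
], hand=[30, 30, 30, 30], yaw=[0, 0, 0, 0])

```text
time: 9.75
tcp_pos: [0.3812, 0.2212, 0.1005]
tool_rot: [0.0, 0.996, 0.088, -0.0]
wrist_force: [-0.2, 0.3, -2.9]
finger_gap: 0.452
finger_force: 28.6
```

```bash
python3 -c "
from h import *
print(tilt2())"
```

```text
(array([0.3812, 0.2212, 0.1005]), array([-0.2,  0.3, -2.9]), 7790, array([-0.008 , -0.0003,  0.229 ,  0.0219]), array([12.9,  1.3]), np.float64(0.0003))
```

Emit:
apply_moves([
  [0, 0, -1],
  [0, 0, -1],
  [0, 0, -1],
  [0, 0, -0.5],
], hand=[30, 30, 30, 30], yaw=[0, 0, 0, 0])

```text
time: 10.2
tcp_pos: [0.3812, 0.2212, 0.0972]
tool_rot: [0.0, 0.996, 0.088, -0.0]
wrist_force: [1.0, -0.3, -3.3]
finger_gap: 0.454
finger_force: 28.5
```

Emit:
apply_moves([
  [0, 0, -0.8],
  [0, 0, -0.8],
  [0, 0, -0.8],
  [0, 0, 0],
], hand=[30, 30, 30, 30], yaw=[0, 0, 0, 0])

```text
time: 10.6
tcp_pos: [0.3812, 0.2212, 0.0948]
tool_rot: [0.0, 0.996, 0.088, -0.0]
wrist_force: [0.5, 0.3, -2.2]
finger_gap: 0.455
finger_force: 28.5
```

Emit:
apply_moves([
  [0, 0, -0.8],
  [0, 0, -0.8],
  [0, 0, -0.8],
  [0, 0, -0.8],
  [0, 0, 0],
], hand=[30, 30, 30, 30, 30], yaw=[0, 0, 0, 0, 0])

```text
time: 11.1
tcp_pos: [0.3823, 0.2217, 0.0938]
tool_rot: [-0.001, 0.996, 0.088, 0.002]
wrist_force: [-1.3, -0.1, 7.2]
finger_gap: 0.459
finger_force: 29.2
```

Contact (about 10 N). Now I'll tip it upright about its edge with a forward move.

Emit:
apply_moves([
  [3, 0.5, 0],
  [3, 0.5, 0],
  [3, 0.5, 0],
  [3, 0.5, 0],
  [3, 0.5, 0],
  [3, 0.5, 0],
  [0, 0, 0],
], hand=[30, 30, 30, 30, 30, 30, 30], yaw=[0, 0, 0, 0, 0, 0, 0])

```text
time: 11.8
tcp_pos: [0.4007, 0.2249, 0.0939]
tool_rot: [-0.001, 0.996, 0.088, 0.002]
wrist_force: [-0.7, 0.0, 6.3]
finger_gap: 0.456
finger_force: 24.6
```

```bash
python3 -c "
from h import *
print(tilt2())"
```

```text
(array([0.4007, 0.2249, 0.0939]), array([-0.7,  0. ,  6.3]), 6087, array([-0.0118, -0.0003,  0.0846,  0.0228]), array([4.8, 1.3]), np.float64(0.00033))
```

Emit:
apply_moves([
  [0, 0, 0],
  [0, 0, 0],
  [0, 0, 0],
  [0, 0, 0],
  [0, 0, 0],
], hand=[60, 60, 60, 60, 60], yaw=[0, 0, 0, 0, 0])

```text
time: 12.35
tcp_pos: [0.3992, 0.2242, 0.0916]
tool_rot: [0.0, 0.996, 0.088, -0.0]
wrist_force: [-0.0, -0.8, -0.1]
finger_gap: 0.703
finger_force: 0.0
```

```bash
python3 -c "
from h import *
print(tilt2('pics/w4.png'))"
```

```text
(array([0.3992, 0.2242, 0.0916]), array([-0. , -0.8, -0.1]), 5473, array([-0.0071,  0.0026,  0.0642, -0.0089]), array([ 3.7, -0.5]), np.float64(0.0004))
```

View pics/w4.png

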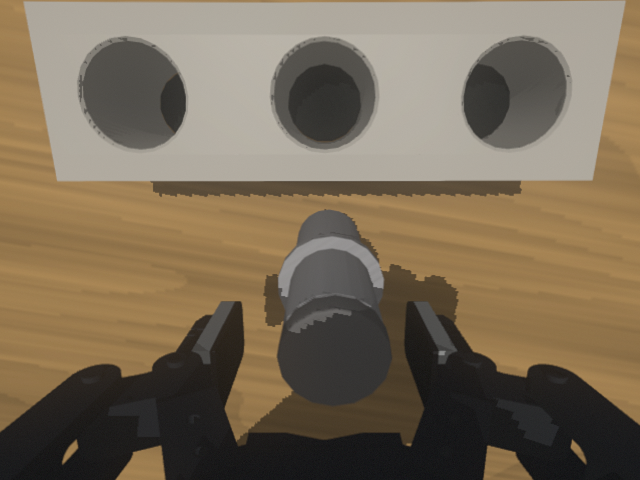

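The tube stands free between the open fingers (cap at (335,355)) on the table. I'll find its axis from the cap and body without the collar, and take a look at the socket floors.

```bash
python3 - <<'E'
from h import *
st=state();p,d=eyes.get_image("wrist");P=cloud("wrist",d,st)
q=st["tool_rot"];T=Ro.from_quat([q[1],q[2],q[3],q[0]]).as_matrix();L=(P-st["tcp_pos"])@T
near=(d>0)&(abs(L[...,1])<.024)&(abs(L[...,0]+.007)<.03)&(P[...,2]>.12)
cap=L[near&(P[...,2]>.137)&(P[...,2]<.145)]
r=cv2.minEnclosingCircle((cap[:,:2]*1000).astype(np.float32));print("cap",len(cap),r,np.median(P[near&(P[...,2]>.136)][:,2]))
for lo,hi in((.085,.12),(.01,.07)):
    m=(d>0)&(abs(L[...,1])<.022)&(abs(L[...,0])<.04)&(P[...,2]>lo)&(P[...,2]<hi)
    b=L[m][:,:2]
    s=least_squares(lambda x:np.hypot(*(b-x).T)-.02,[-.007,0],loss="soft_l1",f_scale=.001);print(lo,len(b),s.x)
for n,c in(("S0",(.4934,.1607)),("S1",(.4793,.2392)),("S2",(.4652,.3173))):
    m=(d>0)&(np.hypot(P[...,0]-c[0],P[...,1]-c[1])<.019)&(P[...,2]<.08)
    z=P[m][:,2];print(n,len(z),np.percentile(z,[1,5,20]).round(3))
P=cloud("top",np.load("pics/top0.npy"))
for n,c in(("S0",(.4934,.1607)),("S1",(.4793,.2392)),("S2",(.4652,.3173))):
    m=(np.hypot(P[...,0]-c[0],P[...,1]-c[1])<.019)&(P[...,2]<.08)
    z=P[m][:,2];print(n,len(z),np.percentile(z,[1,5,20]).round(3))
E
```

```text
cap 9072 ((-10.881574630737305, 3.524223804473877), 20.900835037231445) 0.20098515955779808
0.085 2733 [-0.00872257  0.00310963]
0.01 1427 [-0.00333485  0.0022468 ]
S0 2441 [0.034 0.034 0.035]
S1 4143 [0.034 0.034 0.035]
S2 1006 [0.005 0.005 0.006]
S0 211 [0.031 0.032 0.033]
S1 183 [0.031 0.032 0.033]
S2 75 [0.002 0.003 0.005]
```

The socket floors read 35, 35 and 5 mm, so socket2 (+y end) is the deep one. I'll check whether the tube has settled flat.

```bash
cat > cap.py <<'E'
from h import *
st=state();p,d=eyes.get_image("wrist");P=cloud("wrist",d,st)
q=st["tool_rot"];T=Ro.from_quat([q[1],q[2],q[3],q[0]]).as_matrix();L=(P-st["tcp_pos"])@T
m=(d>0)&(abs(L[...,1])<.024)&(abs(L[...,0]+.007)<.03)&(P[...,2]>.13)&(P[...,2]<.16)
b=P[m];b=b[abs(b[:,2]-np.median(b[:,2]))<.006];c=b.mean(0);n=np.linalg.svd(b-c,full_matrices=False)[2][2];n*=np.sign(n[2]);print("cap normal",n.round(3),"z",np.median(b[:,2]))
for lo,hi in((.122,.134),(.09,.12),(.04,.07),(.01,.04)):
    m=(d>0)&(abs(L[...,1])<.022)&(abs(L[...,0])<.04)&(P[...,2]>lo)&(P[...,2]<hi)
    b=L[m][:,:2]
    if len(b)<50: continue
    s=least_squares(lambda x:np.hypot(*(b-x).T)-.02,[-.007,0],loss="soft_l1",f_scale=.001);print(lo,len(b),s.x.round(4),(st["tcp_pos"]+T@np.r_[s.x,0])[:2].round(4))
print(state()["time"])
E
python3 cap.py
```

```text
cap normal [-0.016 -0.01   1.   ] z 0.1405916997003861
0.122 1232 [-0.009   0.0034] [0.3909 0.2193]
0.09 2311 [-0.0077  0.0031] [0.3922 0.2198]
0.04 536 [-0.0038  0.0024] [0.396  0.2212]
0.01 774 [-0.0022  0.0021] [0.3975 0.2217]
12.5
```

Emit:
apply_moves([
  [-4, -2.3, 1.5],
  [-4, -2.3, 1.5],
  [0, 0, 0],
  [0, 0, 0],
  [0, 0, 0],
  [0, 0, 0],
  [0, 0, 0],
  [0, 0, 0],
  [0, 0, 0],
], hand=[60, 60, 60, 30, 30, 30, 30, 30, 30], yaw=[0, 0, 0, 0, 0, 0, 0, 0, 0], grip_force=40)

```text
time: 13.4
tcp_pos: [0.3915, 0.2198, 0.0952]
tool_rot: [-0.0, 0.996, 0.088, 0.0]
wrist_force: [-0.1, -0.1, 4.4]
finger_gap: 0.455
finger_force: 40.1
```

```bash
python3 cap.py; python3 -c "
from h import *
s=state();print(s['tcp_pos'],s['finger_gap'],s['finger_force'],s['wrist_force'])"
```

```text
cap normal [0.008 0.    1.   ] z 0.14018925277680067
0.122 716 [ 0.0088 -0.0007] [0.4001 0.222 ]
0.09 1258 [ 0.0085 -0.0008] [0.3998 0.2221]
0.01 327 [ 0.008 -0.001] [0.3993 0.2222]
13.45
[0.39154516 0.21981911 0.09525811] 0.456109261321699 40.167503356933594 [-0.54930077 -1.09615572  5.41608357]
```

It's now settled upright, with the axis consistently at (0.3997, 0.222). The grip is 8.5 mm off centre, so I'll regrip.

Emit:
apply_moves([
  [0, 0, 0],
  [0, 0, 0],
  [0, 0, 0],
  [4, 1, 0],
  [4.4, 1.2, 0],
  [0, 0, 0],
  [0, 0, 0],
  [0, 0, 0],
  [0, 0, 0],
  [0, 0, 0],
], hand=[60, 60, 60, 60, 60, 60, 30, 30, 30, 30], yaw=[0, 0, 0, 0, 0, 0, 0, 0, 0, 0])

```text
time: 14.45
tcp_pos: [0.3998, 0.2219, 0.095]
tool_rot: [0.0, 0.996, 0.088, 0.0]
wrist_force: [-0.0, 0.3, 0.7]
finger_gap: 0.461
finger_force: 40.7
```

Emit:
apply_moves([
  [0, 0, 0],
  [0, 0, 0],
  [0, 0, 0],
], hand=[30, 30, 30], yaw=[0, 0, 0])

```text
time: 14.75
tcp_pos: [0.3998, 0.2219, 0.095]
tool_rot: [0.0, 0.996, 0.088, 0.0]
wrist_force: [1.5, 0.1, 1.5]
finger_gap: 0.462
finger_force: 40.8
```

```bash
python3 cap.py
```

```text
cap normal [0.023 0.005 1.   ] z 0.1400994022306561
0.122 884 [-0.0002 -0.0007] [0.3995 0.2225]
0.09 1626 [-0.0004 -0.0007] [0.3993 0.2225]
0.04 121 [-0.0002 -0.0008] [0.3994 0.2226]
0.01 495 [-0.0002 -0.0008] [0.3995 0.2226]
14.8
```

Centred and upright. I'll lift and carry it over socket2.

Emit:
apply_moves([
  [0, 0, 15],
  [0, 0, 30],
  [0, 0, 30],
  [0, 0, 30],
  [10, 15, 5],
  [18, 26, 0],
  [18, 26, 0],
  [13, 19, 0],
  [6.6, 9.1, 0],
  [0, 0, 0],
], hand=[30, 30, 30, 30, 30, 30, 30, 30, 30, 30], yaw=[0, 0, 0, 0, 0, 0, 0, 0, 0, 0])

```text
time: 15.8
tcp_pos: [0.4653, 0.3175, 0.2038]
tool_rot: [0.001, 0.996, 0.088, -0.001]
wrist_force: [-0.6, 0.2, -1.2]
finger_gap: 0.459
finger_force: 40.9
```

```bash
python3 - <<'E'
from h import *
st=state();p,d=eyes.get_image("wrist");P=cloud("wrist",d,st)
print(st["tcp_pos"],st["wrist_force"]); print(rackfit(P,d))
q=st["tool_rot"];T=Ro.from_quat([q[1],q[2],q[3],q[0]]).as_matrix();L=(P-st["tcp_pos"])@T
for lo,hi in((-.01,.015),(.035,.06),(.06,.085)):
    m=(d>0)&(abs(L[...,1])<.022)&(abs(L[...,0])<.024)&(L[...,2]>lo)&(L[...,2]<hi)
    b=L[m][:,:2]
    if len(b)<30: continue
    s=least_squares(lambda x:np.hypot(*(b-x).T)-.02,[0,0],loss="soft_l1",f_scale=.001);print(lo,len(b),s.x.round(4))
E
```

```text
[0.46526058 0.31748265 0.20378722] [-0.64850816  0.18311217 -1.22123857]
(((480.0403747558594, 238.68783569335938), (70.11415100097656, 237.70953369140625), 10.108711242675781), np.float64(0.08511237787004805))
-0.01 1875 [ 0.0001 -0.0006]
0.035 187 [-0.0007 -0.0009]
0.06 400 [-0.0008 -0.0009]
```

Emit:
apply_moves([
  [0.4, -0.8, -8],
  [0, 0, -8],
  [0, 0, -5],
  [0, 0, -3],
  [0, 0, -3],
  [0, 0, -2],
  [0, 0, -2],
  [0, 0, 0],
], hand=[30, 30, 30, 30, 30, 30, 30, 30], yaw=[0, 0, 0, 0, 0, 0, 0, 0])

```text
time: 16.65
tcp_pos: [0.4656, 0.3161, 0.1735]
tool_rot: [0.0, 0.996, 0.088, -0.0]
wrist_force: [-0.3, -0.4, -3.0]
finger_gap: 0.459
finger_force: 40.9
```

Bottom is about 6 mm into the mouth with no contact force. Continuing down.

Emit:
apply_moves([
  [0, 0, -3],
  [0, 0, -4],
  [0, 0, -5],
  [0, 0, -6],
  [0, 0, -6],
  [0, 0, -6],
  [0, 0, -6],
  [0, 0, -5],
  [0, 0, 0],
], hand=[30, 30, 30, 30, 30, 30, 30, 30, 30], yaw=[0, 0, 0, 0, 0, 0, 0, 0, 0])

```text
time: 17.55
tcp_pos: [0.4653, 0.3159, 0.1317]
tool_rot: [0.0, 0.996, 0.088, -0.001]
wrist_force: [-0.2, 0.0, -2.2]
finger_gap: 0.461
finger_force: 40.9
```

Emit:
apply_moves([
  [0, 0, -3],
  [0, 0, -4],
  [0, 0, -4],
  [0, 0, -4],
  [0, 0, -4],
  [0, 0, -3],
  [0, 0, -1.5],
  [0, 0, -1],
  [0, 0, -1],
  [0, 0, 0],
], hand=[30, 30, 30, 30, 30, 30, 30, 30, 30, 30], yaw=[0, 0, 0, 0, 0, 0, 0, 0, 0, 0])

```text
time: 18.55
tcp_pos: [0.4657, 0.3162, 0.1072]
tool_rot: [0.0, 0.996, 0.088, 0.0]
wrist_force: [0.0, 0.1, -2.4]
finger_gap: 0.46
finger_force: 40.9
```

It passed the packed level (0.130) freely, so this is the deep socket. The collar is about 2 mm above the top.

Emit:
apply_moves([
  [0, 0, -0.8],
  [0, 0, -0.8],
  [0, 0, -0.8],
  [0, 0, -0.6],
  [0, 0, 0],
], hand=[30, 30, 30, 30, 30], yaw=[0, 0, 0, 0, 0])

```text
time: 19.05
tcp_pos: [0.4659, 0.3163, 0.105]
tool_rot: [-0.0, 0.996, 0.088, 0.0]
wrist_force: [-1.3, 0.1, 1.5]
finger_gap: 0.457
finger_force: 41.3
```

Emit:
apply_moves([
  [0, 0, -0.6],
  [0, 0, -0.4],
  [0, 0, 0],
], hand=[30, 30, 30], yaw=[0, 0, 0])

```text
time: 19.35
tcp_pos: [0.4661, 0.3163, 0.105]
tool_rot: [-0.0, 0.996, 0.088, 0.001]
wrist_force: [-3.7, -1.0, 7.4]
finger_gap: 0.46
finger_force: 41.7
```

Collar down (about 10 N, z = 0.105 as predicted). I'll release and lift clear.

Emit:
apply_moves([
  [0, 0, 0],
  [0, 0, 0],
  [0, 0, 0],
  [0, 0, 0],
  [0, 0, 0],
  [0, 0, 10],
  [0, 0, 20],
], hand=[45, 55, 62, 62, 62, 62, 62], yaw=[0, 0, 0, 0, 0, 0, 0])

```text
time: 20.05
tcp_pos: [0.465, 0.3156, 0.1325]
tool_rot: [0.001, 0.996, 0.088, -0.001]
wrist_force: [0.4, 0.1, 1.0]
finger_gap: 0.722
finger_force: 0.0
```

Emit:
apply_moves([
  [0, 0, 30],
  [0, 0, 30],
  [-15, 0, 20],
  [-20, 0, 0],
  [-20, 0, 0],
  [0, 0, 0],
], hand=[62, 62, 62, 62, 62, 62], yaw=[0, 0, 0, 0, 0, 0])

```text
time: 20.65
tcp_pos: [0.4097, 0.3165, 0.215]
tool_rot: [-0.001, 0.996, 0.089, 0.001]
wrist_force: [-0.3, 0.6, 1.0]
finger_gap: 0.728
finger_force: 0.0
```

```bash
python3 - <<'E'
from h import *
st=state();p,d=eyes.get_image("wrist");P=cloud("wrist",d,st);a,_=eyes.get_image("scene")
cv2.imwrite("pics/end.png",np.hstack([cv2.resize(a,(400,300)),cv2.resize(p,(400,300))])[:,:,::-1])
m=(d>0)&(np.hypot(P[...,0]-.465,P[...,1]-.3173)<.015)&(P[...,2]<.2)
print("cap z",np.median(P[m][:,2]), "collar z",[np.median(P[k][:,2]) for k in [(d>0)&(abs(np.hypot(P[...,0]-.465,P[...,1]-.3173)-.0235)<.0015)&(P[...,2]<.11)]],st["tcp_pos"],st["wrist_force"])
E
```

```text
cap z 0.15019925495626946 collar z [np.float64(0.09028320333780263)] [0.40965122 0.31651624 0.21504075] [-0.3208557   0.60031902  0.96840429]
```

View pics/end.png

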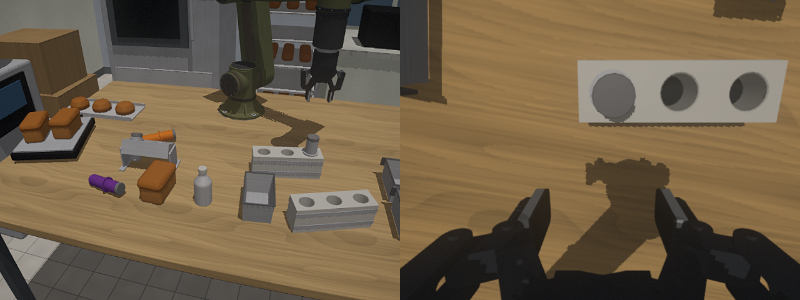

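The tube stands in socket2, seen at left-hand (312,145). Its cap is at 0.150 and the collar top at 0.090, exactly as seated, and the other objects look undisturbed.

```bash
python3 -c "
from workcell import ctrl
print(ctrl.close_job())"
```

```text
the job is handed in; nothing more can be done
None
```

The long tube is fully home in socket2 (the rack's +y end) with its collar flat on the top. I picked that socket from the depth camera instead of trying the other two, and the tube went down past the packed level freely. I stood it on the table once to turn it upright and regrip. The short tube and the bystanders were not touched, and the job was handed in at about 21 s.

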